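Find the stirrer key left latched down and release it

TASK

One place of the four-place stirrer was left switched on: of the four identical keys along its front, one is already latched down, a few millimetres lower than the rest. With the fingertips, feel along the row from left to right, tapping each of the four keys in turn so lightly that none of them clicks over; when all four have been tapped, press the latched one right down and let it go, so that it springs up and all four keys stand up. Leave the glassware and the things on the bench standing where they are.

Things in the scene. Friction and masses are not known exactly. Their poses are not given: they have to be found in the camera images.
- stirrer: four-place stirrer, white housing fixed to the bench, 290 (x) by 470 mm (y). Origin: on its underside, 135 mm behind its front edge, mid-width; x away from the robot, y left along the row. Rear deck 60 mm high, four steel plates at x = +65 mm. Front apron 35 mm high, the keys at x = -100 mm, y = +165 (leftmost), +55, -55, -165 mm, a plate behind each; fixed speed knobs (18 mm across, 13 high) at x = -52 mm.
- key_a: one of four identical push-push keys on the stirrer's apron. Origin: key centre, at the apron's surface, 35 mm above the bench; axes as the stirrer's. White cap 26 (x) by 22 mm (y) in a flat black bezel; its flat top is 14 mm above the origin (49 mm above the bench) when up, 9.6 mm when latched. The letters tell nothing of the place in the row.
- key_b: one of four identical push-push keys on the stirrer's apron. Origin: key centre, at the apron's surface, 35 mm above the bench; axes as the stirrer's. White cap 26 (x) by 22 mm (y) in a flat black bezel; its flat top is 14 mm above the origin (49 mm above the bench) when up, 9.6 mm when latched. The letters tell nothing of the place in the row.
- key_c: one of four identical push-push keys on the stirrer's apron. Origin: key centre, at the apron's surface, 35 mm above the bench; axes as the stirrer's. White cap 26 (x) by 22 mm (y) in a flat black bezel; its flat top is 14 mm above the origin (49 mm above the bench) when up, 9.6 mm when latched. The letters tell nothing of the place in the row.
- key_d: one of four identical push-push keys on the stirrer's apron. Origin: key centre, at the apron's surface, 35 mm above the bench; axes as the stirrer's. White cap 26 (x) by 22 mm (y) in a flat black bezel; its flat top is 14 mm above the origin (49 mm above the bench) when up, 9.6 mm when latched. The letters tell nothing of the place in the row.
- key_a_cap (a joint): that key's travel downwards in m: 0 up, about 0.0044 at rest latched, 0.010 hard stop. Spring 2 N at the top, 4.2 N at 4.4 mm, 7 N at the stop: an up key gives from 2 N, a latched one only from 4.2 N. Kept under 6 mm it returns to where it was. The latched key, pressed past 7.5 mm (best to the stop, 0.2 s) and let go, springs up; an up key pushed past 6 mm counts as clicked over.
- key_b_cap (a joint): that key's travel downwards in m: 0 up, about 0.0044 at rest latched, 0.010 hard stop. Spring 2 N at the top, 4.2 N at 4.4 mm, 7 N at the stop: an up key gives from 2 N, a latched one only from 4.2 N. Kept under 6 mm it returns to where it was. The latched key, pressed past 7.5 mm (best to the stop, 0.2 s) and let go, springs up; an up key pushed past 6 mm counts as clicked over.
- key_c_cap (a joint): that key's travel downwards in m: 0 up, about 0.0044 at rest latched, 0.010 hard stop. Spring 2 N at the top, 4.2 N at 4.4 mm, 7 N at the stop: an up key gives from 2 N, a latched one only from 4.2 N. Kept under 6 mm it returns to where it was. The latched key, pressed past 7.5 mm (best to the stop, 0.2 s) and let go, springs up; an up key pushed past 6 mm counts as clicked over.
- key_d_cap (a joint): that key's travel downwards in m: 0 up, about 0.0044 at rest latched, 0.010 hard stop. Spring 2 N at the top, 4.2 N at 4.4 mm, 7 N at the stop: an up key gives from 2 N, a latched one only from 4.2 N. Kept under 6 mm it returns to where it was. The latched key, pressed past 7.5 mm (best to the stop, 0.2 s) and let go, springs up; an up key pushed past 6 mm counts as clicked over.
- flask: bystander: conical glass flask, 64 mm across, 105 mm high, on one of the plates. Origin: centre of its underside.
- stoppered_flask: bystander: conical glass flask with a glass stopper, 68 mm across, 133 mm high, on one of the plates. Origin: centre of its underside.
- beaker: bystander: glass beaker, 68 mm across, 90 mm high, on one of the plates. Origin: centre of its underside.
- sample_jar: bystander: clear jar with a blue cap, 62 mm across, 85 mm high, on one of the plates. Origin: centre of its underside.
- petri_dish: bystander: covered clear dish, 90 mm across, 17 mm high, on the bench before the stirrer. Origin: centre of its underside.
- dropper_bottle: bystander: small amber bottle with a black rubber dropper, 31 mm across, 83 mm high, on the bench before the stirrer. Origin: centre of its underside.
- slide_box: bystander: grey microscope-slide box, 87 by 187 mm, 34 mm high, on the bench at the stirrer's left end. Origin: centre of its underside.
- reagent_bottle: bystander: white bottle with a red cap, 56 mm across, 120 mm high, on the bench at the stirrer's right end. Origin: centre of its underside.
Mind the look-alikes: they are no part of the job. Leave any green or pink look-alike of the key_a alone.

How it is judged:
By the outcome, as a careful person would: the job done as asked, in the order asked, and still so for the second after the job is handed in, with the robot touching nothing.
It also fails if it takes over 58 s, if anything falls off the work surface, if the arm or the gripper's body presses on something with over 40 N, if the wrist force passes 120 N, or if a joint passes its speed limit or range.

ROBOT

A 6-joint arm with a two-finger parallel gripper is mounted at the origin on the work surface. World frame = base frame: x ahead of the robot, y to its left, z up, the work surface at z = 0. Lengths are in mm, angles in rad, forces in N, time in s.
With the tool pointing down it reaches from about 275 to 1000 mm from the base axis. Payload 8.4 kg.
Tool frame: the origin (TCP) lies midway between the tips of the shut fingers; the grasp point (between the pads) lies 19 mm behind it (r.grip_point_offset is the distance from the TCP to the grasp point, in mm); z points along the fingers, x is the direction in which the jaws open and shut, and the axes are right-handed (so a half turn about z gives the same grasp; the last joint's range is limited). The gripper opens to 85 mm and grips with 20 to 120 N. Pads are 22 mm wide; open, the fingers measure 114 mm over their backs; the gripper's body (76 mm by 85 mm) begins 54 mm behind the grasp point. The pads swing forward as they close: fully open they stand 13 mm farther back than shut.
Start: joints at [-1.228, 0.353, 1.633, -0, 1.155, -0.002], TCP at [211.254, -588.217, 202.681] pointing down, gripper open.
Joint ranges: [-2.63, 2.63], [-0.92, 2.1], [0.06, 2.66], [-1.3, 4.44], [0, 2.69], [-3.02, 3.02]. Speed limits (rad/s): [2.22, 2.22, 2.79, 3.14, 3.14, 3.14].

INTERFACE

Orientations are given as [roll, pitch, yaw] about the fixed x, y, z axes, in that order (R = Rz(yaw) Ry(pitch) Rx(roll)).
In Python, from rig import monitor, vision, sign_off, r gives the robot as it stands.
- The arm moves only by the shell command python3 -m inch 'ROWS' [FORCE]. ROWS is JSON, a list of rows, each an object with "dp": the shift along the tool's x, y, z in mm, a list of three; "angular": the turn, a rotation vector about the tool's x, y, z in rad, a list of three; "fingers": the closure in counts, from 0 (fully open) to 255 (shut). A call has 1 to 12 rows; each row is the pose to reach, as a shift and turn from the pose commanded when the call began, along the tool's axes at that moment; what a row does not reach only later rows make up. A row lasts 1/12 s, in which the tool goes at most 41.7 mm and 7.16 degrees, less where a joint would pass 70% of its speed; a pose out of reach is approached as far as the arm can. A call with a gripper value outside its range is refused whole. The fingers move at their own pace and stop on an object; FORCE is the grip in N (left out, the last holds). Time passes only in rows, so rows that repeat a pose let the fingers close. It gives the time, the measured TCP pose, the force and the opening at its end, in the units of the state.
- monitor.sense(): the state, without advancing time (a new reading comes with each control period).
- vision.grab_frame(name): name is "scene" or "side" or "wrist"; returns (picture, depth): 480x640x3 uint8, blue, green, red; 480x640 float32, mm along the optical axis (not along the pixel's ray), 0 where there is no reading.
- vision.camera_params(name): a dict with "fx", "fy", "cx", "cy" (pixels), "R" (3x3) and "t" (3): a world point X has camera coordinates R X + t. Camera axes: x right, y down, z forward; pixel columns grow to the right and rows downward; lengths in mm; the calibration is good to about 2 mm. The wrist camera is an equidistant fisheye: a pixel r from the principal point sees the ray r / f radians off the axis. A picture is of the moment at which its call begins: read the wrist's pose just before it. camera_params takes no time and is no camera call; for the wrist camera it gives the pose at the moment of the call.
- sign_off(): hands the job in, once; it reports no verdict.
The state is a dict: "clock": time; "qpos": joint angles; "qvel": joint speeds; "joint_efforts": joint torques, N m; "eef_pos": TCP position; "tcp_rot": TCP orientation; "contact_force": force on the tool from outside, world axes, zero at the start; "wrist_torque": the same for the moment, N m; "opening": opening from 0.0 (shut) to 1.0 (fully open).
Only numpy, scipy, OpenCV 4.12 (cv2) and the standard library are available. Lean on these libraries where they do the work, as an engineer would, in place of code of your own. Each camera call takes 0.05 s, during which the arm holds its last target.

## Working session

There is one attempt and no reset: what is moved stays moved. The work goes in short steps, Python scripts to look and compute and a shell command to move; the robot and the scene stay as the last step left them, time stands still between calls to the robot, and variables do not carry over. Pictures are saved under pics/ and viewed, and the job is handed in when it is done.

```bash
ls; mkdir -p pics
python3 - <<'E'
from rig import monitor, vision
import cv2
print(monitor.sense())
for n in ("scene","side","wrist"):
    p,d=vision.grab_frame(n); cv2.imwrite(f"pics/{n}0.png",p); c=vision.camera_params(n); print(n,c)
E
```

```text
pics
{'clock': 0.0, 'qpos': array([-1.22834559e+00,  3.53630431e-01,  1.63414250e+00,  1.44645167e-05,
        1.15517956e+00, -2.41592127e-03]), 'qvel': array([ 0.00133606, -0.00097105, -0.00160178,  0.00075898, -0.00071643,
       -0.00285116]), 'joint_efforts': array([ 1.89681530e-03, -6.05254769e+01, -3.42069376e+01,  1.71142447e-04,
        9.37520061e-03,  2.23854965e-05]), 'eef_pos': array([ 211.11784781, -587.71983941,  201.96918682]), 'tcp_rot': array([-3.14157614e+00,  1.35979582e-03, -1.22593551e+00]), 'contact_force': array([-0.84274687,  0.15824859,  0.41802769]), 'wrist_torque': array([0.04456472, 0.00902393, 0.02845133]), 'opening': 1.000202126690624}
scene {'fx': 470.0619923635325, 'fy': 470.0619923635325, 'cx': 324.84758919766705, 'cy': 241.71166276373978, 'R': array([[ 0.85227549,  0.52279632,  0.01762097],
       [ 0.4067564 , -0.64117135, -0.65072924],
       [-0.32890079,  0.56176802, -0.75910537]]), 't': array([-472.63880892, -134.80537583, 1360.06390525])}
side {'fx': 604.4121206263461, 'fy': 604.4121206263461, 'cx': 326.66480472924593, 'cy': 243.64806334708823, 'R': array([[-0.96626114, -0.25691763,  0.01824149],
       [-0.21076852,  0.7480123 , -0.6293284 ],
       [ 0.1480407 , -0.6119403 , -0.77692536]]), 't': array([ 511.64155832,  108.06383141, 1218.71162954])}
wrist {'fx': 371.64829954431775, 'fy': 371.64829954431775, 'cx': 316.75831751372357, 'cy': 247.45901670337625, 'R': array([[ 0.33884809, -0.94084031, -0.00122105],
       [-0.89838455, -0.32394237,  0.29659154],
       [-0.27944083, -0.09940251, -0.95500365]]), 't': array([-624.22121101,  -39.00010659,  379.30310124])}
```

View pics/scene0.png

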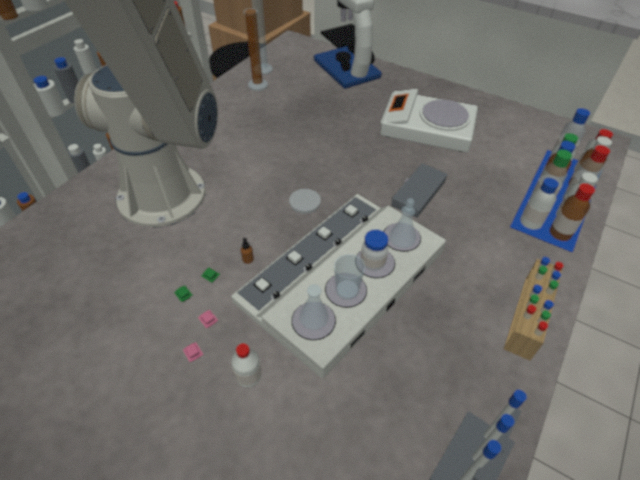

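View pics/side0.png

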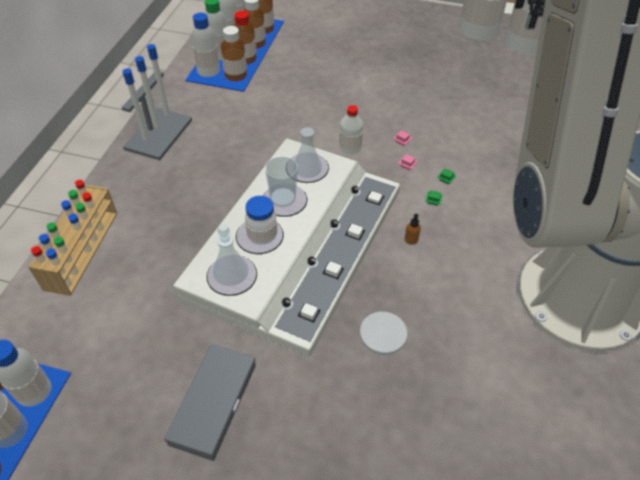

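View pics/wrist0.png

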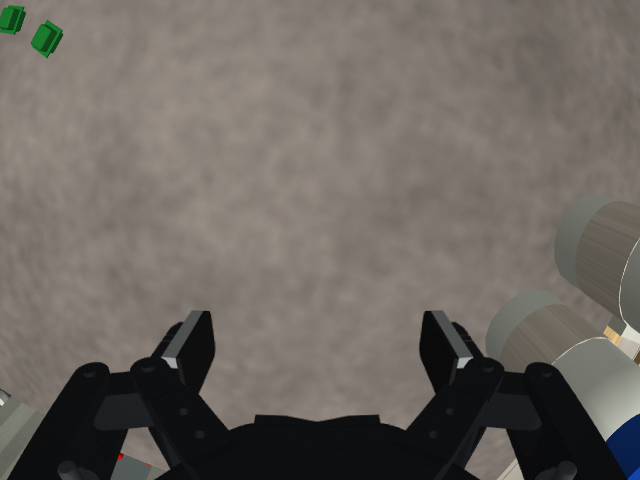

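The scene view shows four white caps at (263,285), (295,258), (324,233) and (351,210). The side view shows them at (375,197), (355,231), (333,269) and (309,312), with the leftmost next to the slide box. The green and pink look-alikes lie on the bench: scene (183,293), (210,274), (207,318), (193,352). I pick the white caps on the apron, then check them in a crop and triangulate.

```bash
cat > h.py <<'E'
import numpy as np, cv2
from rig import vision
def ray(n,uv):
    c=vision.camera_params(n); d=np.array([(uv[0]-c["cx"])/c["fx"],(uv[1]-c["cy"])/c["fy"],1.])
    return -c["R"].T@c["t"], c["R"].T@d
def onplane(n,uv,z):
    o,d=ray(n,uv); return o+d*(z-o[2])/d[2]
def tri(a,b):
    o1,d1=ray("scene",a);o2,d2=ray("side",b)
    s=np.linalg.lstsq(np.c_[d1,-d2],o2-o1,rcond=None)[0]
    p,q=o1+s[0]*d1,o2+s[1]*d2
    return (p+q)/2,np.linalg.norm(p-q)
def cap(img,uv,w=9):
    u,v=uv; c=img[v-w:v+w+1,u-w:u+w+1]
    m=(c.min(2)>165).astype(np.uint8)
    n,l,s,ce=cv2.connectedComponentsWithStats(m)
    k=min(range(1,n),key=lambda k:np.hypot(*(ce[k]-w))-s[k,4]*.1)
    return ce[k]+[u-w,v-w],s[k,4]
SC=[(351,210),(324,233),(295,258),(263,285)]
SI=[(309,312),(333,269),(355,231),(375,197)]
E
python3 - <<'E'
from h import *
a=cv2.imread("pics/scene0.png");b=cv2.imread("pics/side0.png")
P=[]
for s,t in zip(SC,SI):
    x,n1=cap(a,s);y,n2=cap(b,t);p,g=tri(x,y);P.append(p);print(x.round(1),n1,y.round(1),n2,p.round(1),round(g,1), onplane("scene",x,49).round(1),onplane("side",y,49).round(1))
P=np.array(P);v=P[0]-P[3];print(v,np.linalg.norm(v),np.arctan2(-v[0],v[1]))
A=cv2.resize(a[190:310,230:390],(640,480),interpolation=cv2.INTER_CUBIC);B=cv2.resize(b[180:330,270:410],(560,600),interpolation=cv2.INTER_CUBIC)
cv2.imwrite("pics/cs.png",A);cv2.imwrite("pics/cd.png",B)
for n,s,t in (("green",(183,293),(447,176)),("green2",(210,274),(434,198)),("pink",(207,318),(407,162)),("red-cap bottle base",(247,380),(349,150)),("amber",(247,260),(412,240)),("slide near",(420,185),(210,400)),("petri",(305,200),(384,332))):
    print(n,onplane("scene",s,0).round(),onplane("side",t,0).round())
E
```

```text
[350.8 208.6] 32 [308.8 309.3] 133 [510.6 204.3  48.3] 0.1 [510.9 203.7  49. ] [510.5 204.8  49. ]
[323.7 231. ] 38 [333.1 266.9] 115 [491.5  95.9  48.1] 0.3 [491.7  95.2  49. ] [491.5  96.7  49. ]
[294.1 255.5] 45 [355.  228.7] 99 [472.5 -12.6  48.2] 0.5 [472.7 -13.1  49. ] [472.6 -11.8  49. ]
[261.7 283.4] 51 [374.7 195.7] 84 [ 453.2 -120.8   43.7] 0.6 [ 455.5 -123.7   49. ] [ 452.8 -115.6   49. ]
[ 57.45244425 325.14419128   4.6303616 ] 330.2135198957738 -0.17489307981816177
green [ 287. -222.    0.] [ 307. -272.    0.]
green2 [ 304. -143.    0.] [ 326. -192.    0.]
pink [ 382. -245.    0.] [ 407. -293.    0.]
red-cap bottle base [ 555. -317.    0.] [ 552. -296.    0.]
amber [355. -58.   0.] [354. -55.  -0.]
slide near [616. 445.   0.] [635. 403.   0.]
petri [361. 206.  -0.] [366. 185.   0.]
```

View pics/cs.png

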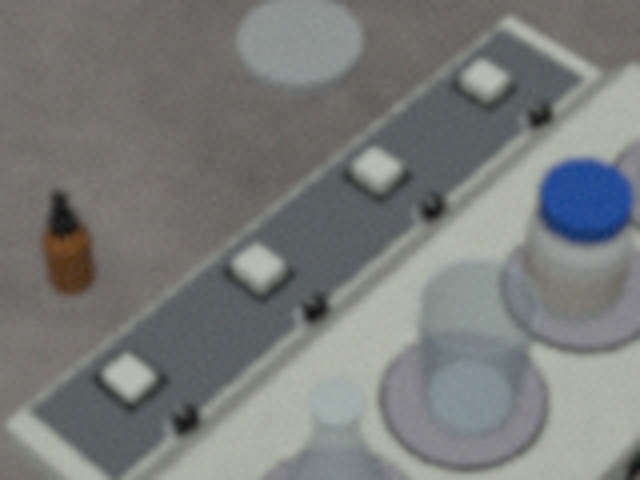

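View pics/cd.png

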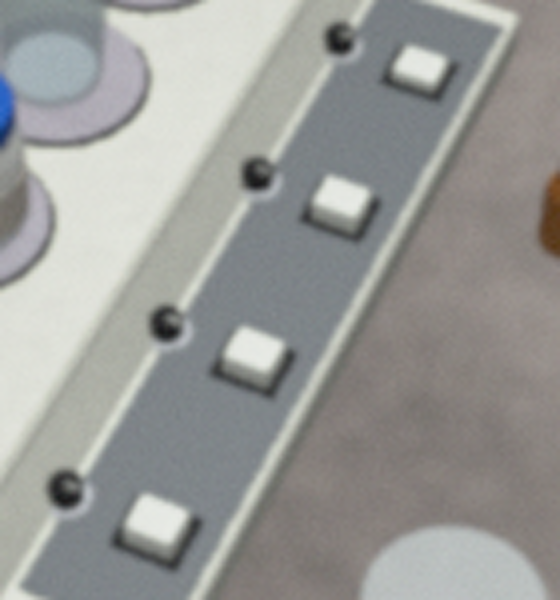

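The crops show the white caps standing in black bezels. In the scene crop they are at about (485,80), (377,170), (258,268) and (130,378). The rightmost looks lowest, and its triangulated height is 43.7 mm against about 48.2 mm for the others. Next I work out the approach in tool axes.

```bash
cat >> h.py <<'E'
from scipy.spatial.transform import Rotation as Ro
from rig import monitor
def rel(target,yaw):
    s=monitor.sense();R=Ro.from_euler("xyz",s["tcp_rot"]);T=Ro.from_euler("xyz",[np.pi,0,yaw])
    print("t",s["clock"],"pos",s["eef_pos"].round(1),"rot",s["tcp_rot"].round(3),"F",s["contact_force"].round(2),"op",s["opening"].round(2))
    print("dp",R.inv().apply(np.array(target)-s["eef_pos"]).round(1),"ang",(R.inv()*T).as_rotvec().round(3))
K=np.array([[510.6,204.3],[491.5,95.9],[472.5,-12.6],[453.2,-120.8]])
E
python3 -c "
from h import *
rel([*K[0],200],-.175)
c=vision.camera_params('wrist');s=monitor.sense();print(Ro.from_euler('xyz',s['tcp_rot']).inv().apply(-c['R'].T@c['t']-s['eef_pos']))"
```

```text
Traceback (most recent call last):
  File "h.py", line 25, in rel
    print("t",s["clock"],"pos",s["eef_pos"].round(1),"rot",s["tcp_rot"].round(3),"F",s["contact_force"].round(2),"op",s["opening"].round(2))
                                                                                                                      ^^^^^^^^^^^^^^^^^^
AttributeError: 'float' object has no attribute 'round'
```

```bash
sed -i 's/s\["opening"\].round(2)/round(s["opening"],2)/' h.py
python3 -c "
from h import *
rel([*K[0],200],-.175)
c=vision.camera_params('wrist');s=monitor.sense();print(Ro.from_euler('xyz',s['tcp_rot']).inv().apply(-c['R'].T@c['t']-s['eef_pos']))"
```

```text
t 0.15 pos [ 211.1 -587.9  202.1] rot [-3.142e+00  1.000e-03 -1.226e+00] F [-0.36  0.17  0.22] op 1.0
dp [-644.3 -549.6    2.8] ang [-1.000e-03  1.000e-03 -1.051e+00]
[  -0.18826849  -75.81043351 -170.91727883]
```

```bash
python3 -m inch '[{"dp":[-322,-275,0],"angular":[0,0,-0.525],"fingers":255},{"dp":[-322,-275,0],"angular":[0,0,-0.525],"fingers":255},{"dp":[-322,-275,0],"angular":[0,0,-0.525],"fingers":255},{"dp":[-322,-275,0],"angular":[0,0,-0.525],"fingers":255},{"dp":[-322,-275,0],"angular":[0,0,-0.525],"fingers":255},{"dp":[-322,-275,0],"angular":[0,0,-0.525],"fingers":255},{"dp":[-322,-275,0],"angular":[0,0,-0.525],"fingers":255},{"dp":[-322,-275,0],"angular":[0,0,-0.525],"fingers":255},{"dp":[-322,-275,0],"angular":[0,0,-0.525],"fingers":255},{"dp":[-322,-275,0],"angular":[0,0,-0.525],"fingers":255},{"dp":[-322,-275,0],"angular":[0,0,-0.525],"fingers":255},{"dp":[-322,-275,0],"angular":[0,0,-0.525],"fingers":255}]' 40
python3 -c "
from h import *
rel([*K[0],200],-.175)"
```

```text
clock: 1.15
eef_pos: [361.8, -190.1, 202.7]
tcp_rot: [-3.141, 0.0, -0.697]
contact_force: [-0.2, 0.3, 0.7]
opening: -0.003
t 1.15 pos [ 361.8 -190.1  202.7] rot [-3.141  0.    -0.697] F [-0.15  0.29  0.73] op -0.0
dp [-138.9 -398.     2.8] ang [-0.    -0.    -0.522]
```

```bash
python3 -m inch '[{"dp":[-139,-398,0],"angular":[0,0,-0.522],"fingers":255},{"dp":[-139,-398,0],"angular":[0,0,-0.522],"fingers":255},{"dp":[-139,-398,0],"angular":[0,0,-0.522],"fingers":255},{"dp":[-139,-398,0],"angular":[0,0,-0.522],"fingers":255},{"dp":[-139,-398,0],"angular":[0,0,-0.522],"fingers":255},{"dp":[-139,-398,0],"angular":[0,0,-0.522],"fingers":255},{"dp":[-139,-398,0],"angular":[0,0,-0.522],"fingers":255},{"dp":[-139,-398,0],"angular":[0,0,-0.522],"fingers":255},{"dp":[-139,-398,0],"angular":[0,0,-0.522],"fingers":255},{"dp":[-139,-398,0],"angular":[0,0,-0.522],"fingers":255},{"dp":[-139,-398,0],"angular":[0,0,-0.522],"fingers":255},{"dp":[-139,-398,0],"angular":[0,0,-0.522],"fingers":255}]'
python3 - <<'E'
from h import *
rel([*K[0],75],-.175)
p,d=vision.grab_frame("wrist");cv2.imwrite("pics/w1.png",p)
E
```

```text
clock: 2.15
eef_pos: [513.1, 202.2, 202.1]
tcp_rot: [3.141, 0.0, -0.177]
contact_force: [-0.7, -1.1, -1.0]
opening: 0.002
t 2.15 pos [513.1 202.2 202.1] rot [ 3.141  0.    -0.177] F [-0.66 -1.07 -1.  ] op 0.0
dp [ -2.8  -1.7 127.1] ang [ 0.     0.    -0.002]
```

View pics/w1.png

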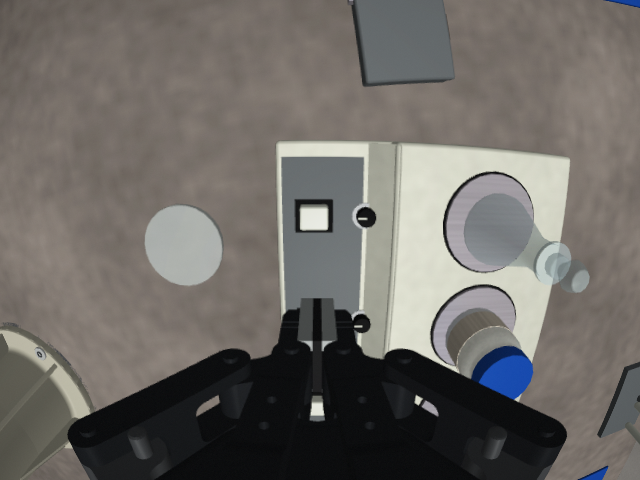

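The wrist picture shows the leftmost key cap at (314,217), the shut fingertips at (317,300) and the slide box above, at (405,40). I cast a ray to check the key position.

Run:
```python
from h import *
p=cv2.imread("pics/w1.png");c=vision.camera_params("wrist")
x,n=cap(p,(314,217),14)
def wr(uv,z):
    m=np.array([uv[0]-c["cx"],uv[1]-c["cy"]]);r=np.hypot(*m);th=r/c["fx"]
    d=c["R"].T@np.array([*(np.sin(th)*m/r),np.cos(th)]);o=-c["R"].T@c["t"];return o+d*(z-o[2])/d[2]
print(x,n,wr(x,49))
for q in ((297,201),(332,201),(332,231),(297,231)):print(wr(q,35))
rel([*K[0],65],-.175)
```

```text
[313.58803987 218.56644518] 602 [509.60749269 203.42090011  49.        ]
[496.82014863 219.40284775  35.        ]
[528.56881841 213.70312815  35.        ]
[523.79733838 185.47668967  35.        ]
[491.40089809 191.27687827  35.        ]
t 2.2 pos [512.1 200.7 202. ] rot [ 3.14e+00  1.00e-03 -1.78e-01] F [-0.99  0.1   0.82] op -0.0
dp [ -2.1  -3.5 137. ] ang [ 0.001  0.001 -0.003]
```

```bash
python3 -m inch '[{"dp":[-2,-2,40],"angular":[0,0,0],"fingers":255},{"dp":[-2,-2,80],"angular":[0,0,0],"fingers":255},{"dp":[-2,-2,115],"angular":[0,0,0],"fingers":255},{"dp":[-2,-2,137],"angular":[0,0,0],"fingers":255},{"dp":[-2,-2,137],"angular":[0,0,0],"fingers":255},{"dp":[-2,-2,137],"angular":[0,0,0],"fingers":255}]'
python3 - <<'E'
from h import *
for i in range(3): rel([*K[0],49],-.175); vision.grab_frame("side")
E
```

```text
clock: 2.7
eef_pos: [509.4, 201.6, 65.2]
tcp_rot: [3.14, 0.002, -0.181]
contact_force: [0.5, -0.3, -0.2]
opening: -0.002
t 2.7 pos [509.4 201.6  65.2] rot [ 3.14e+00  2.00e-03 -1.81e-01] F [ 0.46 -0.26 -0.18] op -0.0
dp [ 0.8 -2.9 16.2] ang [ 0.002  0.002 -0.006]
t 2.75 pos [510.6 202.5  66.6] rot [ 3.141 -0.    -0.181] F [-0.32  0.07  0.08] op 0.0
dp [-0.4 -1.8 17.6] ang [ 0.    -0.    -0.006]
t 2.8 pos [511.3 203.1  67.4] rot [-3.141e+00 -2.000e-03 -1.800e-01] F [-0.12  0.57  0.51] op -0.0
dp [-1.  -1.  18.4] ang [-0.001 -0.002 -0.005]
```

```bash
python3 -m inch '[{"dp":[0,-1,13],"angular":[0,0,0],"fingers":255},{"dp":[0,-1,13],"angular":[0,0,0],"fingers":255},{"dp":[0,-1,13],"angular":[0,0,0],"fingers":255}]'; for i in 1; do python3 -m inch '[{"dp":[0,0,1],"angular":[0,0,0],"fingers":255},{"dp":[0,0,1],"angular":[0,0,0],"fingers":255}]'; done;  python3 -m inch '[{"dp":[0,0,1],"angular":[0,0,0],"fingers":255},{"dp":[0,0,1],"angular":[0,0,0],"fingers":255}]'
```

```text
clock: 3.1
eef_pos: [510.7, 204.9, 53.8]
tcp_rot: [-3.141, -0.001, -0.179]
contact_force: [0.9, 1.1, 0.2]
opening: 0.002
clock: 3.27
eef_pos: [510.7, 205.1, 52.5]
tcp_rot: [-3.141, -0.001, -0.179]
contact_force: [0.3, 0.4, 0.3]
opening: 0.003
clock: 3.43
eef_pos: [510.4, 205.0, 51.0]
tcp_rot: [-3.141, -0.0, -0.179]
contact_force: [0.5, 0.3, 0.5]
opening: 0.0
```

```bash
python3 -m inch '[{"dp":[0,0,1],"angular":[0,0,0],"fingers":255},{"dp":[0,0,1],"angular":[0,0,0],"fingers":255}]' | grep -E "pos|force"; python3 -m inch '[{"dp":[0,0,1],"angular":[0,0,0],"fingers":255},{"dp":[0,0,1],"angular":[0,0,0],"fingers":255}]'| grep -E "pos|force"
```

```text
eef_pos: [510.2, 204.9, 49.6]
contact_force: [-0.7, -0.2, -0.9]
eef_pos: [510.1, 204.9, 48.5]
contact_force: [-0.0, -0.1, -0.3]
```

```bash
python3 -m inch '[{"dp":[0,0,1],"angular":[0,0,0],"fingers":255},{"dp":[0,0,1],"angular":[0,0,0],"fingers":255}]' | grep -E "pos|force"
```

```text
eef_pos: [510.2, 204.9, 47.5]
contact_force: [0.6, 0.6, 0.6]
```

```bash
python3 -m inch '[{"dp":[0,0,1],"angular":[0,0,0],"fingers":255},{"dp":[0,0,1],"angular":[0,0,0],"fingers":255}]' | grep -E "pos|force"
```

```text
eef_pos: [510.2, 204.9, 46.5]
contact_force: [-0.3, -1.2, 0.4]
```

Run:
```python
from h import *
p,d=vision.grab_frame("side");q,_=vision.grab_frame("scene")
A=cv2.resize(p[250:350,250:370],(600,500),interpolation=cv2.INTER_CUBIC);cv2.imwrite("pics/t1.png",A)
A=cv2.resize(q[160:260,300:420],(600,500),interpolation=cv2.INTER_CUBIC);cv2.imwrite("pics/t1b.png",A)
rel([*K[0],45],-.175)
```

```text
t 4.2 pos [510.2 204.9  46.6] rot [ 3.142  0.    -0.179] F [ 0.51 -0.86  0.04] op -0.0
dp [0.5 0.5 1.6] ang [ 0.     0.    -0.004]
```

View pics/t1.png

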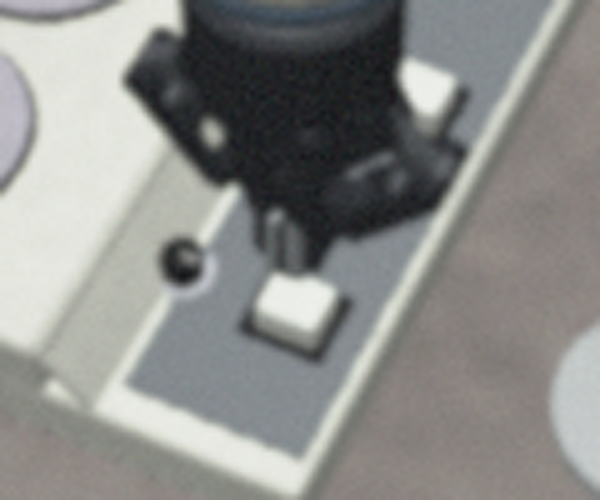

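View pics/t1b.png

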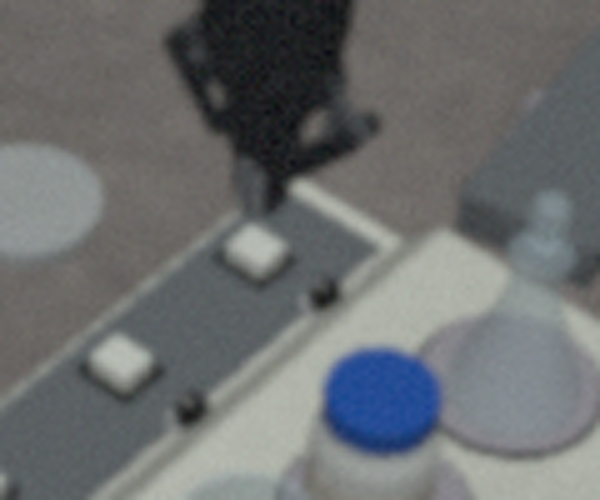

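Run:
```python
from h import *
print(tri((351.6,202.4),(311,304.4)))
print(tri((351.6,203.5),(308,304)))
```

```text
(array([507.90031624, 206.61879286,  68.83116337]), np.float64(4.1932092364533915))
(array([511.55127156, 205.22233551,  67.21416761]), np.float64(0.6715858166471137))
```

Both views put the fingertips at about 67 mm, while the reported TCP is 46.6 mm, and no force is felt. I check this with depth and the wrist camera.

Run:
```python
from h import *
p,d=vision.grab_frame("side");c=vision.camera_params("side")
q,_=vision.grab_frame("wrist");cv2.imwrite("pics/w2.png",q)
def pt(u,v): 
    D=d[v,u];return np.r_[c["R"].T@(np.array([(u-c["cx"])/c["fx"]*D,(v-c["cy"])/c["fy"]*D,D])-c["t"])].round(0)
for v in range(290,318,2): print(v,[pt(u,v).tolist() for u in (304,307,310,313)])
```

```text
290 [[516.0, 216.0, 126.0], [510.0, 216.0, 128.0], [503.0, 222.0, 140.0], [498.0, 220.0, 138.0]]
292 [[516.0, 215.0, 118.0], [511.0, 215.0, 121.0], [504.0, 218.0, 127.0], [499.0, 218.0, 129.0]]
294 [[516.0, 215.0, 111.0], [510.0, 216.0, 115.0], [504.0, 220.0, 124.0], [499.0, 217.0, 121.0]]
296 [[517.0, 213.0, 102.0], [510.0, 216.0, 109.0], [506.0, 211.0, 104.0], [500.0, 212.0, 108.0]]
298 [[517.0, 213.0, 97.0], [510.0, 217.0, 104.0], [506.0, 213.0, 100.0], [500.0, 214.0, 105.0]]
300 [[517.0, 213.0, 90.0], [510.0, 217.0, 98.0], [506.0, 212.0, 93.0], [500.0, 214.0, 98.0]]
302 [[516.0, 216.0, 87.0], [511.0, 215.0, 89.0], [506.0, 213.0, 87.0], [500.0, 212.0, 88.0]]
304 [[525.0, 188.0, 36.0], [511.0, 216.0, 83.0], [506.0, 211.0, 78.0], [508.0, 184.0, 37.0]]
306 [[521.0, 200.0, 49.0], [516.0, 199.0, 49.0], [511.0, 197.0, 48.0], [505.0, 195.0, 48.0]]
308 [[520.0, 204.0, 49.0], [515.0, 202.0, 47.0], [509.0, 201.0, 49.0], [504.0, 201.0, 50.0]]
310 [[519.0, 208.0, 48.0], [513.0, 208.0, 50.0], [508.0, 205.0, 48.0], [503.0, 204.0, 48.0]]
312 [[518.0, 213.0, 49.0], [512.0, 213.0, 51.0], [507.0, 209.0, 47.0], [501.0, 209.0, 49.0]]
314 [[517.0, 216.0, 47.0], [511.0, 217.0, 51.0], [505.0, 215.0, 51.0], [500.0, 214.0, 51.0]]
316 [[517.0, 215.0, 38.0], [511.0, 216.0, 43.0], [505.0, 216.0, 45.0], [500.0, 214.0, 44.0]]
```

View pics/w2.png

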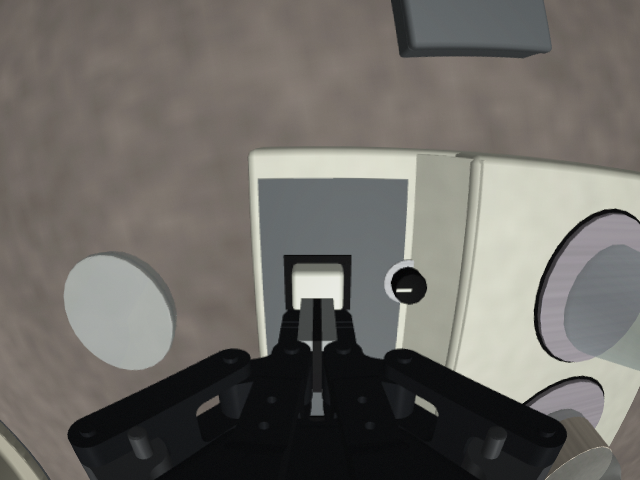

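Run:
```python
from h import *
s=monitor.sense();c=vision.camera_params("wrist")
q,d=vision.grab_frame("wrist")
def pt(u,v):
    D=d[v,u];m=np.array([u-c["cx"],v-c["cy"]]);r=np.hypot(*m)+1e-9;th=r/c["fx"]
    P=np.array([*(np.tan(th)*m/r),1.])*D;return (c["R"].T@(P-c["t"])).round(0)
print(s["eef_pos"],-c["R"].T@c["t"])
for n,uv in (("cap",(318,275)),("apron",(300,220)),("apron",(370,220)),("bench",(100,150)),("bench",(300,100)),("petri",(110,300)),("finger",(308,303)),("finger",(328,303)),("f",(308,330)),("slide",(460,25))): print(n,pt(*uv),d[uv[1],uv[0]])
```

```text
[510.28346964 204.88371229  46.67484545] [523.96131423 279.46864627 217.60789931]
cap [513. 214.  48.] 181.34373
apron [508. 240.  35.] 186.55727
apron [543. 234.  36.] 186.19156
bench [384. 304.  -2.] 209.75006
bench [518. 302.   0.] 201.57639
petri [370. 207.  17.] 220.94759
finger [509. 217.  85.] 146.05862
finger [517. 215.  84.] 147.0414
f [510. 217. 106.] 125.404236
slide [607. 328.  33.] 157.66846
```

Run:
```python
from h import *
s=monitor.sense();R=Ro.from_euler("xyz",s["tcp_rot"])
for n in ("side","scene"):
    c=vision.camera_params(n);q,d=vision.grab_frame(n)
    v,u=np.mgrid[:480,:640];P=np.stack([(u-c["cx"])/c["fx"]*d,(v-c["cy"])/c["fy"]*d,d],-1).reshape(-1,3)[d.ravel()>0]
    W=(P-c["t"])@c["R"]; T=R.inv().apply(W-s["eef_pos"])
    k=(np.abs(T[:,0])<80)&(np.abs(T[:,1])<60)&(W[:,2]>66)&(W[:,2]<220)
    T=T[k]
    for a in range(-80,80,10):
        m=(T[:,0]>=a)&(T[:,0]<a+10)
        if m.sum()>3: j=T[m];print(n,a,m.sum(),"max tool z",np.sort(j[:,2])[-4:].round(0),"y",j[np.argsort(j[:,2])[-2:],1].round(0))
```

```text
side -70 10 max tool z [-118. -117. -116. -115.] y [ 2. -2.]
side -60 102 max tool z [-110. -108. -106. -105.] y [-12. -13.]
side -50 124 max tool z [-97. -95. -92. -92.] y [-11. -12.]
side -40 215 max tool z [-83. -81. -81. -79.] y [-10. -11.]
side -30 158 max tool z [-78. -78. -77. -75.] y [-12. -12.]
side -20 210 max tool z [-40. -40. -39. -38.] y [-8.  2.]
side -10 154 max tool z [-35. -34. -33. -31.] y [-11.  -8.]
side 0 185 max tool z [-36. -36. -36. -35.] y [-11. -11.]
side 10 101 max tool z [-41. -40. -37. -37.] y [-8. -6.]
side 20 61 max tool z [-75. -72. -70. -70.] y [-6. -5.]
side 30 91 max tool z [-80. -80. -80. -78.] y [  7. -13.]
side 40 101 max tool z [-95. -93. -91. -90.] y [-12. -11.]
side 50 85 max tool z [-107. -107. -106. -104.] y [-12. -12.]
side 60 9 max tool z [-119. -119. -118. -117.] y [  5. -12.]
scene -60 36 max tool z [-109. -108. -107. -103.] y [13. 10.]
scene -50 55 max tool z [-91. -88. -87. -87.] y [-9. 11.]
scene -40 40 max tool z [-84. -82. -79. -76.] y [10. 11.]
scene -30 31 max tool z [-77. -76. -74. -71.] y [9. 6.]
scene -20 64 max tool z [-45. -45. -43. -40.] y [7. 7.]
scene -10 119 max tool z [-35. -34. -33. -32.] y [11. 10.]
scene 0 94 max tool z [-34. -32. -31. -31.] y [10.  8.]
scene 10 163 max tool z [-43. -42. -39. -38.] y [ 8. -4.]
scene 20 86 max tool z [-80. -78. -77. -77.] y [11. 12.]
scene 30 133 max tool z [-87. -87. -84. -83.] y [15. 13.]
scene 40 66 max tool z [-97. -96. -94. -90.] y [12. 12.]
scene 50 50 max tool z [-112. -111. -109. -104.] y [13. 13.]
scene 60 5 max tool z [-120. -119. -117. -115.] y [-2.  1.]
```

Depth from both cameras agrees that the real tips end about 32 mm above the reported TCP. The linkages still clear the deck and knobs, so contact should come near a reported z of 17 mm.

```bash
python3 -m inch '[{"dp":[0,0,12],"angular":[0,0,0],"fingers":255},{"dp":[0,0,24],"angular":[0,0,0],"fingers":255},{"dp":[0,0,24],"angular":[0,0,0],"fingers":255},{"dp":[0,0,24],"angular":[0,0,0],"fingers":255}]' | grep -E "pos|force"; 
python3 -m inch '[{"dp":[0,0,1],"angular":[0,0,0],"fingers":255},{"dp":[0,0,1],"angular":[0,0,0],"fingers":255}]'| grep -E "pos|force"
```

```text
eef_pos: [509.3, 204.5, 21.4]
contact_force: [-0.2, 0.9, -0.0]
eef_pos: [510.1, 204.8, 21.5]
contact_force: [0.4, 0.0, -0.4]
```

```bash
python3 -m inch '[{"dp":[0,0,1],"angular":[0,0,0],"fingers":255},{"dp":[0,0,1],"angular":[0,0,0],"fingers":255}]'| grep -E "pos|force"
```

```text
eef_pos: [510.3, 204.9, 20.8]
contact_force: [0.3, -0.4, 0.5]
```

```bash
python3 -m inch '[{"dp":[0,0,1],"angular":[0,0,0],"fingers":255},{"dp":[0,0,1],"angular":[0,0,0],"fingers":255}]'| grep -E "pos|force"
```

```text
eef_pos: [510.4, 204.9, 19.8]
contact_force: [0.3, -0.3, 2.7]
```

```bash
python3 -m inch '[{"dp":[0,0,0.5],"angular":[0,0,0],"fingers":255},{"dp":[0,0,0.5],"angular":[0,0,0],"fingers":255},{"dp":[0,0,0.5],"angular":[0,0,0],"fingers":255}]'| grep -E "clock|pos|force"; python3 -c "
from h import *
for i in range(3): rel([*K[0],20],-.175); vision.grab_frame('side')"
```

```text
clock: 5.53
eef_pos: [510.4, 204.9, 19.3]
contact_force: [-0.5, -0.1, 2.7]
t 5.5333 pos [510.4 204.9  19.3] rot [-3.141 -0.    -0.179] F [-0.55 -0.05  2.75] op 0.0
dp [ 0.3  0.6 -0.7] ang [-0.    -0.    -0.004]
t 5.5833 pos [510.4 205.   19.3] rot [-3.141 -0.    -0.179] F [-0.32 -0.34  2.13] op 0.0
dp [ 0.3  0.6 -0.7] ang [-0.    -0.    -0.004]
t 5.6333 pos [510.4 205.   19.3] rot [-3.141 -0.    -0.179] F [-1.25 -0.36  3.01] op 0.0
dp [ 0.3  0.6 -0.7] ang [-0.    -0.    -0.004]
```

Key 1 is tapped. It gave at about 2.6 N, so it is up, with the touch height at a reported z of about 20.3. Now I lift and go to key 2.

```bash
python3 -m inch '[{"dp":[0,0,-10],"angular":[0,0,0],"fingers":255},{"dp":[0,0,-20],"angular":[0,0,0],"fingers":255},{"dp":[0,35,-20],"angular":[0,0,0],"fingers":255},{"dp":[0,75,-20],"angular":[0,0,0],"fingers":255},{"dp":[0,110,-20],"angular":[0,0,0],"fingers":255},{"dp":[0,110,-20],"angular":[0,0,0],"fingers":255},{"dp":[0,110,-20],"angular":[0,0,0],"fingers":255},{"dp":[0,110,-20],"angular":[0,0,0],"fingers":255}]' ; python3 -c "
from h import *
rel([*K[1],23],-.175)"
```

```text
clock: 6.35
eef_pos: [491.5, 96.8, 40.1]
tcp_rot: [-3.141, -0.001, -0.18]
contact_force: [0.0, 0.5, 0.7]
opening: -0.002
t 6.35 pos [491.5  96.8  40.1] rot [-3.141e+00 -1.000e-03 -1.800e-01] F [0.04 0.49 0.71] op -0.0
dp [ 0.1  0.9 17.1] ang [-0.001 -0.001 -0.005]
```

```bash
python3 -m inch '[{"dp":[0,1,8],"angular":[0,0,0],"fingers":255},{"dp":[0,1,16],"angular":[0,0,0],"fingers":255},{"dp":[0,1,16],"angular":[0,0,0],"fingers":255},{"dp":[0,1,16],"angular":[0,0,0],"fingers":255},{"dp":[0,1,17],"angular":[0,0,0],"fingers":255},{"dp":[0,1,17],"angular":[0,0,0],"fingers":255}]' | grep -E "pos|force"
python3 -m inch '[{"dp":[0,0,1],"angular":[0,0,0],"fingers":255},{"dp":[0,0,1],"angular":[0,0,0],"fingers":255}]'| grep -E "pos|force"
```

```text
eef_pos: [490.5, 95.9, 22.0]
contact_force: [0.1, 0.1, -1.0]
eef_pos: [490.5, 95.7, 21.1]
contact_force: [-0.1, 0.4, 0.3]
```

```bash
python3 -m inch '[{"dp":[0,0,1],"angular":[0,0,0],"fingers":255},{"dp":[0,0,1],"angular":[0,0,0],"fingers":255},{"dp":[0,0,1],"angular":[0,0,0],"fingers":255}]'| grep -E "pos|force"
```

```text
eef_pos: [490.7, 95.7, 20.3]
contact_force: [-0.4, 0.6, 1.2]
```

```bash
python3 -m inch '[{"dp":[0,0,1],"angular":[0,0,0],"fingers":255},{"dp":[0,0,1],"angular":[0,0,0],"fingers":255},{"dp":[0,0,1],"angular":[0,0,0],"fingers":255}]'| grep -E "pos|force"
```

```text
eef_pos: [490.7, 95.7, 19.3]
contact_force: [0.7, 1.0, 1.6]
```

```bash
python3 -m inch '[{"dp":[0,0,0.5],"angular":[0,0,0],"fingers":255},{"dp":[0,0,0.5],"angular":[0,0,0],"fingers":255}]'| grep -E "pos|force";python3 -c "
from h import *
for i in range(4): s=monitor.sense(); print(s['eef_pos'].round(1),s['contact_force'].round(1)); vision.grab_frame('side')"
```

```text
eef_pos: [490.7, 95.7, 18.7]
contact_force: [0.7, 1.5, 3.4]
[490.7  95.7  18.7] [0.7 1.5 3.4]
[490.7  95.7  18.7] [-0.3  0.1  3.1]
[490.7  95.7  18.8] [-0.4  1.3  2.2]
[490.7  95.7  18.7] [1.1 0.3 2.9]
```

Key 2 is tapped. It gave about 2.9 N, roughly 1.5 mm down, so it is up. Next is key 3.

```bash
python3 -m inch '[{"dp":[0,0,-10],"angular":[0,0,0],"fingers":255},{"dp":[0,0,-20],"angular":[0,0,0],"fingers":255},{"dp":[0,35,-20],"angular":[0,0,0],"fingers":255},{"dp":[0,75,-20],"angular":[0,0,0],"fingers":255},{"dp":[0,110,-20],"angular":[0,0,0],"fingers":255},{"dp":[0,110,-20],"angular":[0,0,0],"fingers":255},{"dp":[0,110,-20],"angular":[0,0,0],"fingers":255},{"dp":[0,110,-20],"angular":[0,0,0],"fingers":255}]' |grep force ; python3 -c "
from h import *
rel([*K[2],22],-.175)"
```

```text
contact_force: [0.0, -0.4, -0.5]
t 8.55 pos [471.3 -12.5  39.4] rot [-3.141e+00 -1.000e-03 -1.800e-01] F [ 0.03 -0.41 -0.46] op -0.0
dp [ 1.2 -0.1 17.4] ang [-0.    -0.001 -0.005]
```

```bash
python3 -m inch '[{"dp":[1,0,8],"angular":[0,0,0],"fingers":255},{"dp":[1,0,16],"angular":[0,0,0],"fingers":255},{"dp":[1,0,16],"angular":[0,0,0],"fingers":255},{"dp":[1,0,16],"angular":[0,0,0],"fingers":255},{"dp":[1,0,17],"angular":[0,0,0],"fingers":255},{"dp":[1,0,17],"angular":[0,0,0],"fingers":255}]' | grep -E "pos|force"
python3 -m inch '[{"dp":[0,0,1],"angular":[0,0,0],"fingers":255},{"dp":[0,0,1],"angular":[0,0,0],"fingers":255}]'| grep -E "pos|force"
```

```text
eef_pos: [471.9, -12.4, 21.5]
contact_force: [0.2, 0.5, 0.1]
eef_pos: [471.9, -12.7, 20.7]
contact_force: [-0.1, 0.7, -0.1]
```

```bash
python3 -m inch '[{"dp":[0,0,1],"angular":[0,0,0],"fingers":255},{"dp":[0,0,1],"angular":[0,0,0],"fingers":255},{"dp":[0,0,1],"angular":[0,0,0],"fingers":255}]'| grep -E "pos|force"
```

```text
eef_pos: [472.0, -12.7, 19.8]
contact_force: [-0.3, 0.4, 1.7]
```

```bash
python3 -m inch '[{"dp":[0,0,1],"angular":[0,0,0],"fingers":255},{"dp":[0,0,1],"angular":[0,0,0],"fingers":255},{"dp":[0,0,1],"angular":[0,0,0],"fingers":255}]'| grep -E "pos|force"
python3 -c "
from h import *
for i in range(4): s=monitor.sense(); print(s['eef_pos'].round(1),s['contact_force'].round(1)); vision.grab_frame('side')"
```

```text
eef_pos: [472.1, -12.7, 18.8]
contact_force: [-0.1, 0.4, 3.1]
[472.1 -12.7  18.8] [-0.1  0.4  3.1]
[472.1 -12.7  18.7] [0.3 1.  3.1]
[472.  -12.7  18.7] [-0.2  1.1  2.3]
[472.  -12.8  18.8] [0.2 1.8 2.4]
```

Key 3 is tapped at about 2.7 N, so it is up. Key 4 should be the latched one, with contact expected at about 15.9, so I feel in finer steps there.

```bash
python3 -m inch '[{"dp":[0,0,-10],"angular":[0,0,0],"fingers":255},{"dp":[0,0,-20],"angular":[0,0,0],"fingers":255},{"dp":[0,35,-20],"angular":[0,0,0],"fingers":255},{"dp":[0,75,-20],"angular":[0,0,0],"fingers":255},{"dp":[0,110,-20],"angular":[0,0,0],"fingers":255},{"dp":[0,110,-20],"angular":[0,0,0],"fingers":255},{"dp":[0,110,-20],"angular":[0,0,0],"fingers":255},{"dp":[0,110,-20],"angular":[0,0,0],"fingers":255}]' |grep force ; python3 -c "
from h import *
rel([*K[3],22],-.175)"
```

```text
contact_force: [-0.3, 0.1, -0.4]
t 10.5833 pos [ 452.5 -121.    39.3] rot [-3.141 -0.    -0.18 ] F [-0.31  0.13 -0.35] op -0.0
dp [ 0.7 -0.3 17.3] ang [-0.    -0.    -0.005]
```

```bash
python3 -m inch '[{"dp":[0.5,0,8],"angular":[0,0,0],"fingers":255},{"dp":[0.5,0,16],"angular":[0,0,0],"fingers":255},{"dp":[0.5,0,16],"angular":[0,0,0],"fingers":255},{"dp":[0.5,0,16],"angular":[0,0,0],"fingers":255},{"dp":[0.5,0,17],"angular":[0,0,0],"fingers":255},{"dp":[0.5,0,17],"angular":[0,0,0],"fingers":255}]' | grep -E "pos|force"
python3 -m inch '[{"dp":[0,0,1],"angular":[0,0,0],"fingers":255},{"dp":[0,0,2],"angular":[0,0,0],"fingers":255},{"dp":[0,0,2],"angular":[0,0,0],"fingers":255}]'| grep -E "pos|force"
```

```text
eef_pos: [452.8, -120.7, 21.5]
contact_force: [1.0, -0.0, 0.9]
eef_pos: [452.8, -121.1, 19.6]
contact_force: [-0.4, -0.2, -0.2]
```

```bash
python3 -m inch '[{"dp":[0,0,1],"angular":[0,0,0],"fingers":255},{"dp":[0,0,1],"angular":[0,0,0],"fingers":255},{"dp":[0,0,1],"angular":[0,0,0],"fingers":255}]'| grep -E "pos|force"
```

```text
eef_pos: [452.8, -121.1, 18.7]
contact_force: [-0.4, -0.5, -0.8]
```

```bash
python3 -m inch '[{"dp":[0,0,1],"angular":[0,0,0],"fingers":255},{"dp":[0,0,1],"angular":[0,0,0],"fingers":255},{"dp":[0,0,1],"angular":[0,0,0],"fingers":255}]'| grep -E "pos|force"
```

```text
eef_pos: [452.8, -121.1, 17.6]
contact_force: [0.5, -0.4, 0.7]
```

```bash
python3 -m inch '[{"dp":[0,0,1],"angular":[0,0,0],"fingers":255},{"dp":[0,0,1],"angular":[0,0,0],"fingers":255},{"dp":[0,0,1],"angular":[0,0,0],"fingers":255}]'| grep -E "pos|force"
```

```text
eef_pos: [452.8, -121.1, 16.6]
contact_force: [0.3, -0.5, -0.4]
```

```bash
python3 -m inch '[{"dp":[0,0,0.5],"angular":[0,0,0],"fingers":255},{"dp":[0,0,0.5],"angular":[0,0,0],"fingers":255},{"dp":[0,0,0.5],"angular":[0,0,0],"fingers":255}]'| grep -E "pos|force"
```

```text
eef_pos: [452.8, -121.1, 16.2]
contact_force: [-0.4, 1.2, -0.3]
```

```bash
python3 -m inch '[{"dp":[0,0,0.5],"angular":[0,0,0],"fingers":255},{"dp":[0,0,0.5],"angular":[0,0,0],"fingers":255},{"dp":[0,0,0.5],"angular":[0,0,0],"fingers":255}]'| grep -E "pos|force"
```

```text
eef_pos: [452.9, -121.1, 15.8]
contact_force: [-0.5, -0.1, 2.3]
```

```bash
python3 -m inch '[{"dp":[0,0,0.4],"angular":[0,0,0],"fingers":255},{"dp":[0,0,0.4],"angular":[0,0,0],"fingers":255},{"dp":[0,0,0.4],"angular":[0,0,0],"fingers":255}]'| grep -E "pos|force"
python3 -c "
from h import *
for i in range(3): s=monitor.sense(); print(s['eef_pos'].round(1),s['contact_force'].round(1)); vision.grab_frame('side')"
```

```text
eef_pos: [452.8, -121.1, 15.4]
contact_force: [0.1, 0.7, 4.7]
[ 452.8 -121.1   15.4] [0.1 0.7 4.7]
[ 452.9 -121.1   15.4] [-0.   0.7  5.1]
[ 452.8 -121.1   15.3] [-0.2  0.2  3.7]
```

Key 4 is tapped. It held until about 4.5 N at 15.4, roughly 4.4 mm lower than the others, so it is the latched one, matching the pictures. I lift off to end the tap, then press it right down.

```bash
python3 -m inch '[{"dp":[0,0,-6],"angular":[0,0,0],"fingers":255},{"dp":[0,0,-10],"angular":[0,0,0],"fingers":255},{"dp":[0,0,-10],"angular":[0,0,0],"fingers":255},{"dp":[0,0,-10],"angular":[0,0,0],"fingers":255},{"dp":[0,0,-10],"angular":[0,0,0],"fingers":255}]'| grep -E "pos|force"
python3 -m inch '[{"dp":[0,0,5],"angular":[0,0,0],"fingers":255},{"dp":[0,0,10],"angular":[0,0,0],"fingers":255},{"dp":[0,0,12],"angular":[0,0,0],"fingers":255},{"dp":[0,0,14],"angular":[0,0,0],"fingers":255},{"dp":[0,0,14],"angular":[0,0,0],"fingers":255},{"dp":[0,0,14],"angular":[0,0,0],"fingers":255}]'| grep -E "pos|force"
```

```text
eef_pos: [452.8, -121.1, 25.3]
contact_force: [0.3, -0.1, -0.1]
eef_pos: [453.1, -121.1, 11.1]
contact_force: [-0.5, 0.6, 6.3]
```

```bash
python3 -m inch '[{"dp":[0,0,1],"angular":[0,0,0],"fingers":255},{"dp":[0,0,1.5],"angular":[0,0,0],"fingers":255},{"dp":[0,0,1.5],"angular":[0,0,0],"fingers":255},{"dp":[0,0,1.5],"angular":[0,0,0],"fingers":255}]'| grep -E "pos|force"
```

```text
eef_pos: [453.1, -121.2, 10.3]
contact_force: [-2.7, -0.1, 17.1]
```

It hit the stop at 17 N and stayed there. Now I release it, retreat and look.

```bash
python3 -m inch '[{"dp":[0,0,0],"angular":[0,0,0],"fingers":255},{"dp":[0,0,0],"angular":[0,0,0],"fingers":255},{"dp":[0,0,-10],"angular":[0,0,0],"fingers":255},{"dp":[0,0,-30],"angular":[0,0,0],"fingers":255},{"dp":[0,0,-70],"angular":[0,0,0],"fingers":255},{"dp":[0,0,-110],"angular":[0,0,0],"fingers":255},{"dp":[0,0,-150],"angular":[0,0,0],"fingers":255},{"dp":[-30,0,-180],"angular":[0,0,0],"fingers":255},{"dp":[-70,0,-180],"angular":[0,0,0],"fingers":255},{"dp":[-100,0,-180],"angular":[0,0,0],"fingers":255},{"dp":[-100,0,-180],"angular":[0,0,0],"fingers":255},{"dp":[-100,0,-180],"angular":[0,0,0],"fingers":255}]'
python3 - <<'E'
from h import *
a,_=vision.grab_frame("scene");b,_=vision.grab_frame("side");w,_=vision.grab_frame("wrist")
for n,i in (("se",a),("sie",b),("we",w)): cv2.imwrite(f"pics/{n}.png",i)
for s,t in zip(SC,SI):
    try:
        x,n1=cap(a,s);y,n2=cap(b,t);p,g=tri(x,y);print(n1,n2,p.round(1),round(g,1))
    except Exception as e: print(s,e)
E
```

```text
clock: 15.23
eef_pos: [353.1, -103.0, 189.8]
tcp_rot: [3.142, -0.0, -0.179]
contact_force: [0.9, 0.6, 0.6]
opening: 0.001
34 134 [510.8 204.3  48.3] 0.1
40 117 [491.7  96.   47.9] 0.1
47 101 [472.2 -12.3  48.3] 0.9
54 90 [ 453.2 -121.    48.1] 0.9
```

View pics/sie.png

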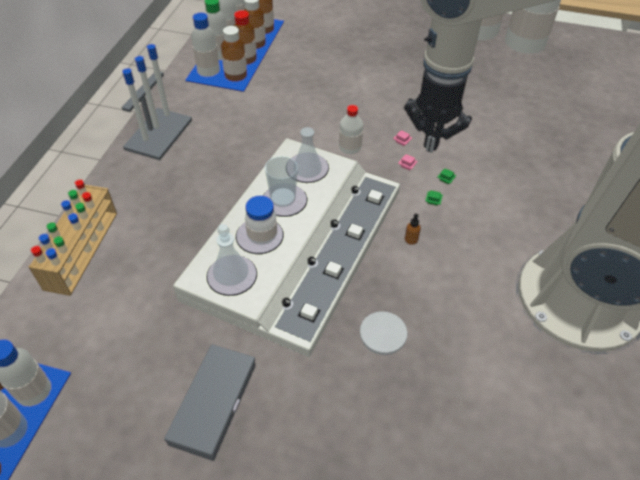

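View pics/se.png

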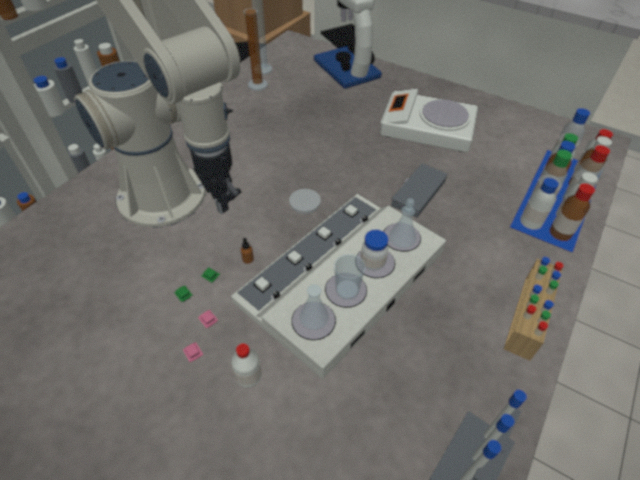

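Both pictures show all four caps up, at side (309,312), (333,269), (355,231) and (375,197), all at about 48 mm. The bystanders are where they were and the arm is clear.

```bash
python3 -c "
from rig import sign_off
print(sign_off())"
```

```text
the job is handed in; nothing more can be done
None
```

The job is done and handed in after about 15.4 s of robot time. I tapped the four keys from left to right, then pressed the latched one (the rightmost) to its stop and let it go.

- **Taps:** keys 1 to 3 gave at about 2.6–2.9 N, after only 1–1.5 mm of travel. Key 4 held until about 4.5 N and stood about 4.4 mm lower, which marked it as latched.
- **Release:** I lifted off key 4, pressed it to its stop at 17 N, held it there and released it.
- **Last checks:** all four caps measured 47.9–48.3 mm high from two views. Key 4 had measured 43.7 mm at the start. In the pictures the glassware, bench items and look-alikes stand where they were, and the arm is clear of everything.
- **A disagreement:** the shut fingertips end about 32 mm above the reported tool point, unlike the description. My first descent therefore stopped well above key 1. I measured the offset from depth images in both views and found the keys by force after that. The force readings had about 0.5–1 N of noise.

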